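Hang the air filter-regulator on its two headed bolts

ROBOT

A 6-joint arm with a two-finger parallel gripper is mounted at the origin on the work surface. World frame = base frame: x ahead of the robot, y to its left, z up, the work surface at z = 0. Lengths are in m, angles in rad, forces in N, time in s.
With the tool pointing down it reaches from about 0.35 to 0.95 m from the base axis. Payload 17.4 kg.
Tool frame: the origin (TCP) lies midway between the tips of the shut fingers; the grasp point (between the pads) lies arm.hold_point_z behind it (arm.hold_point_z is the distance from the TCP to the grasp point, in m); z points along the fingers, y is the line along which they close (so a half turn about z gives the same grasp; the last joint's range is limited). The gripper opens to 93 mm and grips with 3 to 60 N. Pads are 15 mm wide; open, the fingers measure 128 mm over their backs; the gripper's body (75 mm by 188 mm) begins 65 mm behind the grasp point.
Start: joints at [1.091, 0.116, 1.442, -0, 1.584, -0.038], TCP at [0.289, 0.61, 0.219] pointing down, gripper open.
Joint ranges: [-2.83, 2.83], [-0.83, 2.19], [0.07, 2.5], [-1.14, 4.28], [0.01, 3], [-2.97, 2.97]. Speed limits (rad/s): [1.89, 1.89, 2.22, 3.14, 3.14, 3.14].

INTERFACE

Orientations are given as a unit quaternion [x, y, z, w].
In Python, from plant import arm gives the robot as it stands.
- The arm moves only by the tool carry_out, never from a script. Its argument "rows" is a list of rows, each an object with "gripper": the opening, from -1 (shut) to 1 (fully open); "dp": the shift along the tool's x, y, z in units of 40 mm (1.0 is 40 mm), a list of three; "rot": the turn, a rotation vector about the tool's x, y, z in units of 10 degrees (1.0 is 10 degrees), a list of three. In form: [{"gripper": gripper, "dp": [dx, dy, dz], "rot": [ax, ay, az]}, ...]. A call has 1 to 12 rows; each row shifts and turns the commanded pose from where the row before left it, along the tool's axes as they then stand; what a row does not reach is not made up. A row lasts 1/8 s, in which the tool goes at most 62.5 mm and 10.7 degrees, less where a joint would pass 70% of its speed; a pose out of reach is approached as far as the arm can. A call is refused whole if a number of a shift passes 1 or a number of a turn 1, either way. A call with a gripper value outside its range is refused whole. The fingers move at their own pace and stop on an object; the grip force is fixed at half the most. Time passes only in rows, so rows that do not move let the fingers close. It gives the time, the measured TCP pose, the force, the opening and the grip force at its end, in the units of the state.
- arm.observe(): the state, without advancing time (a new reading comes with each control period).
- arm.get_image(name): name is "scene" or "top"; returns (picture, depth): 480x640x3 uint8, red, green, blue; 480x640 float32, m along the optical axis (not along the pixel's ray), 0 where there is no reading.
- arm.camera_params(name): a dict with "K" (3x3 intrinsics, pixels), "k1" (the pictures are not rectified: a ray, as slopes to the right and down, at radius r is drawn at 1 + k1 r^2 times it, then the intrinsics apply), "xyz" and "rotation" of the camera in the world. Camera axes: x right, y down, z forward; pixel columns grow to the right and rows downward; lengths in m; the calibration is good to about 2 mm. A picture is of the moment at which its call begins. camera_params takes no time and is no camera call.
- arm.job_done(): hands the job in; it is judged then, once.
The state is a dict: "clock": time; "joint_positions": joint angles; "dq": joint speeds; "effort": joint torques, N m; "tcp_pos": TCP position; "eef_rot": TCP orientation; "force": force on the tool from outside, world axes, zero at the start; "torque": the same for the moment, N m; "width": finger opening in m; "gripper_force": force on a finger pad.
Only numpy, scipy, OpenCV 4.12 (cv2) and the standard library are available. Lean on these libraries where they do the work, as an engineer would, in place of code of your own. Each camera call takes 0.05 s, during which the arm holds its last target. There are 200 camera calls.

TASK

Pick up the air filter-regulator by its knob and hang it back on the steel upright: pass both bolt heads through the wide parts of its bracket's two keyholes until the bracket is flat against the panel, then lower it, still in hand, until both bolts are fully home at the top of the narrow slots, and let go. The bolts may be clamped anywhere along their slots, so find them by feel, gently, without forcing or dropping it, and leave everything else on the bench where it is.

Things in the scene. Friction and masses are not known exactly. Their poses are not given: they have to be found in the camera images.
- regulator: Air filter-regulator, 0.5-0.8 kg, 166 mm tall, one rigid piece, standing on the bench. Origin: centre of its underside; z up, +x to the rear, where its bracket is. Clear bowl 42 mm wide (z 0-58), square body 46 mm (z 60-104), brass fittings out to y = +-42 at z 82, gauge in front out to x -38, black knob on top.
- knob (a point): Middle of the black round knob on the regulator's top: regulator x 0, y 0, z 146 mm. Knob 40 mm across, z 124 to 166, clear all round but for the bracket behind: take it from above, fingers closing along the regulator's y. Axes as the regulator's.
- bracket (a point): Point on the back face of the regulator's steel bracket, at regulator x 44, y 0, z 130 mm: level with the bolts' axes when they are home in the slots, midway between the keyholes. Axes as the regulator's. Plate: regulator x 40-44, y -48 to 48, z 80-150 mm.
- keyholes (a point): Midway between the middles of the bracket's two wide openings, on its back face: regulator x 44, y 0, z 116 mm. The keyholes lie at y +30 and -30: an eight-sided opening 15 mm across (z 108.5-123.5), its upper corners bevelled towards a slot 9 mm wide that runs up from it and ends at z 133.5. Axes as the regulator's.
- upright: Fixed steel upright: post on a foot, carrying an upright panel 140 mm wide (y -70 to 70), z 105-245 mm; post top 248. Origin on the bench below the middle of the panel's front face; the face is the plane x = 0 and looks along -x. Post behind (x to 90); foot 8 mm high, x -40 to 110. A push or knock on it or its bolts over 30 N bends the bracket: touch at 10 mm/s or so.
- bolt_row (a point): Fixed point on the panel's face, upright x 0, y 0, z 200 mm. Two bolts stand out along -x at this height, 60 mm apart: shank 7 mm thick to x -5.5, round head 12 mm across, x -5.5 to -10.5. The pair sits up to 18 mm to either side of y = +30 and -30 (not measured: see or feel it). A bracket landing on the heads stops 10.5 mm short; once on it has 1.5 mm play. Axes as the upright's.
- filter: plain air filter, clear bowl and square body like the regulator's but no knob, gauge or bracket, 112 mm tall, bystander; origin at its underside
- clamp: V-band clamp ring lying flat, 124 mm across, 16 mm high, bystander; origin at its underside
- screwdriver: screwdriver with red handle, 200 mm, lying, bystander; origin on the tool
- spanner: open steel spanner, 170 mm, lying, bystander; origin on the tool
- oil: white oil bottle with black cap, 52 mm across, 135 mm tall, bystander; origin at its underside
- tray: aluminium tray of fittings, 140 x 100 x 28 mm, bystander; origin at its underside
Things that resemble listed ones, but are neither listed nor needed, are in the scene too. Of the things like the regulator, leave any that is pink; of the rest the smaller one is meant.

How it is judged:
By the outcome, as a careful person would: the job done as asked, in the order asked, and still so for the second after the job is handed in, with the robot touching nothing.
It also fails if it takes over 72 s, if anything falls off the work surface, if the arm or the gripper's body presses on something with over 40 N, if the wrist force passes 120 N, or if a joint passes its speed limit or range.

## Working session

There is one attempt and no reset: what is moved stays moved. The work goes in short steps, Python scripts to look and compute and a tool call to move; the robot and the scene stay as the last step left them, time stands still between calls to the robot, and variables do not carry over. Pictures are saved under pics/ and viewed, at most 10 in all, crops included, and the job is handed in when it is done.

Besides the shell and the picture viewer there is one more tool, called after "Call:" as name([rows], argument=value, ...), one row to a line, values as JSON. carry_out: Moves the arm, as the interface text tells. Its arguments: {"type":"object","properties":{"rows":{"type":"array"}},"required":["rows"]}

```bash
ls; mkdir -p pics
cat > h.py <<'E'
import numpy as np, cv2
from plant import arm
def grab(n):
    im,d=arm.get_image(n); np.savez('/tmp/%s.npz'%n,im=im,d=d); return im,d
def load(n):
    z=np.load('/tmp/%s.npz'%n); return z['im'],z['d']
def R(p):
    r=np.array(p['rotation']); 
    if r.shape!=(3,3):
        from scipy.spatial.transform import Rotation
        r=Rotation.from_quat(r).as_matrix()
    return r
def rays(n,uv):
    p=arm.camera_params(n);K=np.array(p['K'])
    uv=np.atleast_2d(np.array(uv,float)); s=np.c_[(uv[:,0]-K[0,2])/K[0,0],(uv[:,1]-K[1,2])/K[1,1]]
    x=s.copy()
    for _ in range(10): x=s/(1+p['k1']*(x**2).sum(1,keepdims=True))
    return np.array(p['xyz']),np.c_[x,np.ones(len(x))]@R(p).T
def pts(n,uv,d):
    c,r=rays(n,uv); return c+r*np.array(d).reshape(-1,1)
def plane(n,uv,z):
    c,r=rays(n,uv); return c+r*((z-c[2])/r[:,2])[:,None]
def cloud(n,d):
    v,u=np.nonzero(d>0); P=np.zeros(d.shape+(3,)); P[v,u]=pts(n,np.c_[u,v],d[v,u]); return P
E
python3 - <<'E'
from h import *
for n in('scene','top'):
    im,d=grab(n); cv2.imwrite('pics/%s0.png'%n,im[:,:,::-1]); print(arm.camera_params(n))
print(arm.observe(),arm.hold_point_z)
E
```

```text
pics
{'K': array([[442.81430748,   0.        , 318.12404743],
       [  0.        , 442.81430748, 246.54864738],
       [  0.        ,   0.        ,   1.        ]]), 'k1': -0.061681910081730996, 'xyz': array([ 1.03996592, -0.07519244,  0.92883723]), 'rotation': array([ 0.71255616,  0.6364536 , -0.19141773, -0.2248328 ])}
{'K': array([[583.26626732,   0.        , 323.29119158],
       [  0.        , 583.26626732, 236.18702863],
       [  0.        ,   0.        ,   1.        ]]), 'k1': -0.16016676377763708, 'xyz': array([0.40139392, 0.00877101, 1.54383651]), 'rotation': array([ 0.71253931, -0.70009472,  0.03744803, -0.02743652])}
{'clock': 0.1, 'joint_positions': array([ 1.09122232e+00,  1.16411373e-01,  1.44218809e+00, -8.65123550e-07,
        1.58400582e+00, -3.78430313e-02]), 'dq': array([ 0.00087583,  0.00014969, -0.00185431,  0.00036791, -0.00446334,
        0.00076246]), 'effort': array([ 2.40347144e-03, -7.22893953e+01, -6.23865438e+01,  7.82388356e-02,
        2.28109024e-02, -7.45113812e-05]), 'tcp_pos': array([0.28851542, 0.61002905, 0.21800341]), 'eef_rot': array([ 2.19074146e-01,  9.75708082e-01, -4.89577930e-04, -1.29114066e-04]), 'force': array([-0.08120916,  0.07811103, -0.49539381]), 'torque': array([ 0.01029155,  0.03356065, -0.03904253]), 'gripper_force': 0.0, 'width': 0.09296399088865963} 0.0188
```

View pics/scene0.png

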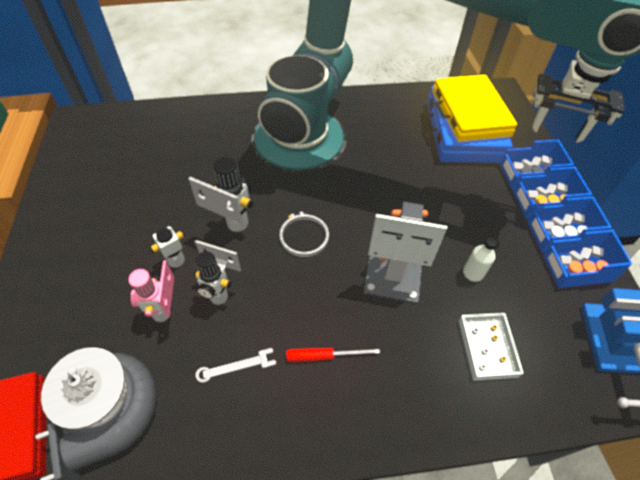

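View pics/top0.png

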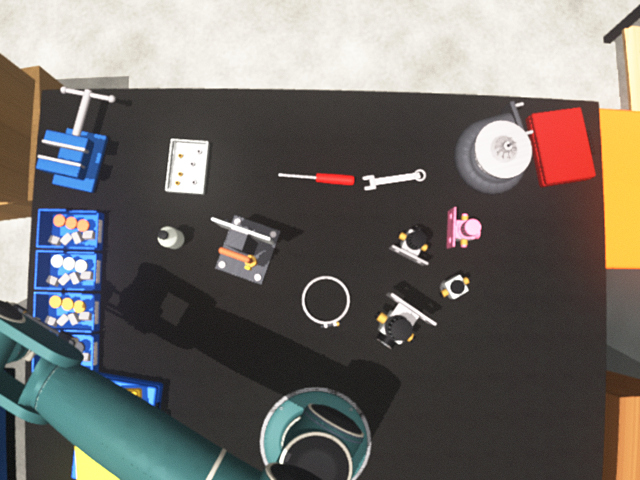

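The scene view shows the robot behind the bench. The panel is at (408,240), with its face and bolt shadows towards the camera. In the top view the upright is at (245,228).

Three things look like the regulator: pink at scene (150,290), to be left; a large one at scene (230,190) / top (402,325); a small one at scene (212,275) / top (412,243). The small non-pink one fits the description. I'll check its size and confirm it in a crop.

Run:
```python
from h import *
im,d=load('scene')
a=cv2.resize(im[150:330,120:270],None,fx=3.2,fy=3.2,interpolation=cv2.INTER_CUBIC)
b=cv2.resize(im[195:305,360:455],None,fx=3.2,fy=3.2,interpolation=cv2.INTER_CUBIC)
c=np.zeros((576,a.shape[1]+b.shape[1],3),np.uint8); c[:a.shape[0],:a.shape[1]]=a; c[:b.shape[0],a.shape[1]:]=b
cv2.imwrite('pics/crop1.png',c[:,:,::-1])
for n,boxes in {'scene':dict(small=(190,235,245,305),big=(188,158,252,232),pan=(365,200,450,300)),'top':dict(small=(385,222,435,268),big=(374,285,440,350),pan=(208,212,282,285))}.items():
    im,d=load(n);P=cloud(n,d)
    for k,(u0,v0,u1,v1) in boxes.items():
        Q=P[v0:v1,u0:u1].reshape(-1,3);Q=Q[Q[:,2]>.04]; C=im[v0:v1,u0:u1]
        print(n,k,len(Q),'maxz',np.percentile(Q[:,2],[50,90,99,100]).round(3),'lo',Q.min(0).round(3),'hi',Q.max(0).round(3))
```

```text
scene small 1706 maxz [0.116 0.165 0.167 0.17 ] lo [ 0.468 -0.279  0.04 ] hi [ 0.57  -0.176  0.17 ]
scene big 2376 maxz [0.162 0.216 0.219 0.221] lo [ 0.273 -0.276  0.04 ] hi [ 0.399 -0.144  0.221]
scene pan 3535 maxz [0.192 0.246 0.249 0.251] lo [0.464 0.11  0.04 ] hi [0.563 0.243 0.251]
top small 796 maxz [0.116 0.167 0.171 0.174] lo [ 0.466 -0.276  0.064] hi [ 0.566 -0.176  0.174]
top big 1494 maxz [0.149 0.218 0.222 0.226] lo [ 0.262 -0.274  0.084] hi [ 0.397 -0.141  0.226]
top pan 1208 maxz [0.213 0.25  0.253 0.256] lo [0.447 0.111 0.041] hi [0.562 0.245 0.256]
```

View pics/crop1.png

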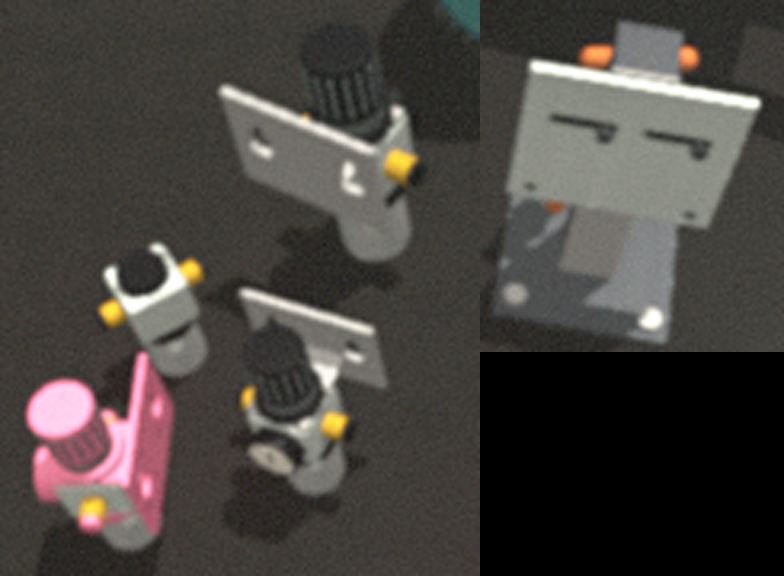

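The crop confirms it: the small regulator is the one with the gauge facing the camera and the bracket towards the robot, and it is 0.167 m tall. The panel's slots show in the right crop, with the bolts apparently at their right ends, near scene (399,237) and (429,242). Next I'll measure both precisely.

Run:
```python
from h import *
def line(Q,name):
    # vertical plane through points: fit in xy, robust
    m=np.ones(len(Q),bool)
    for _ in range(6):
        c=Q[m,:2].mean(0);_,s,v=np.linalg.svd(Q[m,:2]-c);n=v[1]*np.sign(v[1][0]);r=(Q[:,:2]-c)@n;m=abs(r)<max(.002,2*np.std(r[m])) if _ is None else abs(r)<.004
    t=np.array([-n[1],n[0]]);a=(Q[m,:2]-c)@t
    print(name,'n',n.round(4),'yaw',np.degrees(np.arctan2(n[1],n[0])).round(2),'c',c.round(4),m.sum(),'sd',r[m].std().round(4),'ends',[(c+t*x).round(4).tolist() for x in np.percentile(a,[.5,99.5])])
    return c,n,t
for nm in('scene','top'):
    im,d=load(nm);P=cloud(nm,d)
    q=P[195:305,360:455].reshape(-1,3) if nm=='scene' else P[205:290,205:285].reshape(-1,3)
    if nm=='scene':
        q=q[(q[:,2]>.125)&(q[:,2]<.235)&(q[:,0]>.49)]; c,n,t=line(q,nm+' panel')
        # face coords image
        box=P[200:275,362:452]; f=(box[:,:,:2]-c)@n; 
        vv,uu=np.nonzero((f>.005)&(f<.02)&(box[:,:,2]>.17)&(box[:,:,2]<.23)&(box[:,:,0]>.49))
        for v,u in zip(vv,uu): print((u+362,v+200),f[v,u].round(4),((box[v,u,:2]-c)@t).round(4),box[v,u,2].round(3))
    else:
        q=q[(q[:,2]>.238)]; line(q,nm+' paneltop')
    k=P[235:305,190:245].reshape(-1,3) if nm=='scene' else P[222:268,385:435].reshape(-1,3)
    ii=(im[235:305,190:245] if nm=='scene' else im[222:268,385:435]).reshape(-1,3)
    K=k[(k[:,2]>.16)]; print('knob top',K.min(0).round(4),K.max(0).round(4),len(K), cv2.minEnclosingCircle(K[:,:2].astype(np.float32)))
    top=k[(k[:,2]>.1)&(k[:,2]<.158)&(ii.min(1)>85)&(k[:,0]<.5)]; line(top,'bracket')
```

```text
scene panel n [ 0.9482 -0.3175] yaw -18.51 c [0.5381 0.1758] 2079 sd 0.001 ends [[0.5163, 0.1107], [0.5599, 0.2409]]
(np.int64(397), np.int64(235)) 0.0082 -0.0202 0.206
(np.int64(398), np.int64(235)) 0.0079 -0.0182 0.206
(np.int64(399), np.int64(235)) 0.0072 -0.0162 0.206
(np.int64(396), np.int64(236)) 0.0105 -0.0219 0.205
(np.int64(397), np.int64(236)) 0.0098 -0.0199 0.205
(np.int64(398), np.int64(236)) 0.0097 -0.0179 0.205
(np.int64(399), np.int64(236)) 0.0082 -0.0158 0.204
(np.int64(400), np.int64(236)) 0.0094 -0.014 0.206
(np.int64(396), np.int64(237)) 0.0107 -0.0214 0.202
(np.int64(397), np.int64(237)) 0.0104 -0.0194 0.202
(np.int64(398), np.int64(237)) 0.0122 -0.0176 0.205
(np.int64(399), np.int64(237)) 0.0097 -0.0154 0.202
(np.int64(400), np.int64(237)) 0.0114 -0.0137 0.205
(np.int64(401), np.int64(237)) 0.0078 -0.0113 0.201
(np.int64(396), np.int64(238)) 0.0109 -0.0209 0.199
(np.int64(397), np.int64(238)) 0.0106 -0.0189 0.199
(np.int64(398), np.int64(238)) 0.0109 -0.017 0.2
(np.int64(399), np.int64(238)) 0.0098 -0.0149 0.199
(np.int64(400), np.int64(238)) 0.0115 -0.0131 0.202
[... 1480 characters left out ...]
, np.int64(244)) 0.0098 0.0467 0.197
(np.int64(430), np.int64(244)) 0.0096 0.0487 0.197
knob top [ 0.5077 -0.2592  0.1601] [ 0.548  -0.2189  0.1699] 270 ((0.5283408761024475, -0.2387845665216446), 0.020734302699565887)
bracket n [ 0.9022 -0.4313] yaw -25.55 c [ 0.4867 -0.2302] 283 sd 0.0012 ends [[0.4703, -0.2645], [0.5017, -0.1988]]
top paneltop n [ 0.9345 -0.3561] yaw -20.86 c [0.5187 0.1833] 67 sd 0.0023 ends [[0.5114, 0.1642], [0.5261, 0.2026]]
knob top [ 0.5069 -0.2559  0.1605] [ 0.5453 -0.217   0.1737] 219 ((0.5267320871353149, -0.23593226075172424), 0.02057717740535736)
bracket n [ 0.8987 -0.4385] yaw -26.01 c [ 0.4831 -0.2276] 119 sd 0.0013 ends [[0.4671, -0.2603], [0.4995, -0.1939]]
```

The measurements agree. The panel face has yaw -18.5°. The bolts sit at +13.5 mm along the panel's left-right axis, 60 mm apart, at z ≈ 0.201. The knob is at (0.5275, -0.2375), 41 mm from its bracket plane as specified. The tool yaw already matches the regulator. I'll raise the arm, then traverse.

Call:
carry_out([
  {"gripper":0.5,"dp":[0,0,-1],"rot":[0,0,0]},
  {"gripper":0.5,"dp":[0,0,-1],"rot":[0,0,0]},
  {"gripper":0.5,"dp":[-0.4,-0.4,-1],"rot":[0,0,0]},
  {"gripper":0.5,"dp":[-0.7,-0.8,-0.4],"rot":[0,0,0]},
  {"gripper":0.5,"dp":[-0.7,-0.8,0],"rot":[0,0,0]},
  {"gripper":0.5,"dp":[-0.7,-0.8,0],"rot":[0,0,0]},
  {"gripper":0.5,"dp":[-0.7,-0.8,0],"rot":[0,0,0]},
  {"gripper":0.5,"dp":[-0.7,-0.8,0],"rot":[0,0,0]},
  {"gripper":0.5,"dp":[-0.7,-0.8,0],"rot":[0,0,0]},
  {"gripper":0.5,"dp":[-0.7,-0.8,0],"rot":[0,0,0]},
  {"gripper":0.5,"dp":[-0.7,-0.8,0],"rot":[0,0,0]},
  {"gripper":0.5,"dp":[-0.7,-0.8,0],"rot":[0,0,0]},
])

```text
clock: 1.6
tcp_pos: [0.4009, 0.2194, 0.3544]
eef_rot: [0.219, 0.976, -0.0, -0.0]
force: [-0.1, 1.1, 0.3]
width: 0.0696
gripper_force: 0.0
```

Call:
carry_out([
  {"gripper":0.5,"dp":[-0.7,-0.8,0],"rot":[0,0,0]},
  {"gripper":0.5,"dp":[-0.7,-0.8,0],"rot":[0,0,0]},
  {"gripper":0.5,"dp":[-0.7,-0.8,0],"rot":[0,0,0]},
  {"gripper":0.5,"dp":[-0.7,-0.8,0],"rot":[0,0,0]},
  {"gripper":0.5,"dp":[-0.7,-0.8,0],"rot":[0,0,0]},
  {"gripper":0.5,"dp":[-0.7,-0.8,0],"rot":[0,0,0]},
  {"gripper":0.5,"dp":[-0.7,-0.8,0],"rot":[0,0,0]},
  {"gripper":0.5,"dp":[-0.7,-0.8,0],"rot":[0,0,0]},
  {"gripper":0.5,"dp":[0,0,0],"rot":[0,0,0]},
])

```text
clock: 2.72
tcp_pos: [0.4942, -0.1085, 0.3537]
eef_rot: [0.221, 0.975, -0.0, -0.001]
force: [0.5, -0.7, -0.4]
width: 0.0695
gripper_force: 0.0
```

```bash
cat >> h.py <<'E'
from scipy.spatial.transform import Rotation as Ro
def goto(t,yaw=None):
    o=arm.observe();r=Ro.from_quat(o['eef_rot']);M=r.as_matrix()
    print('t',o['clock'],'tcp',o['tcp_pos'].round(4),'toolx yaw',np.degrees(np.arctan2(M[1,0],M[0,0])).round(2),'tilt',M[2].round(4),'F',o['force'].round(2),'T',o['torque'].round(2),'w',o['width'],'gf',o['gripper_force'])
    print('dp units',(M.T@(np.array(t)-o['tcp_pos'])/.04).round(3))
E
python3 -c "
from h import *
goto((.5275,-.2375,.127))"
```

```text
t 2.725 tcp [ 0.4942 -0.1085  0.3537] toolx yaw 154.52 tilt [ 1.6e-03 -6.0e-04 -1.0e+00] F [ 0.5  -0.66 -0.45] T [-0.04 -0.01 -0.04] w 0.06953920069920431 gf 0.0
dp units [-2.149 -2.549  5.665]
```

Call:
carry_out([
  {"gripper":0.5,"dp":[-0.54,-0.64,0],"rot":[0,0,0]},
  {"gripper":0.5,"dp":[-0.54,-0.64,0],"rot":[0,0,0]},
  {"gripper":0.5,"dp":[-0.54,-0.64,0],"rot":[0,0,0]},
  {"gripper":0.5,"dp":[-0.54,-0.64,0],"rot":[0,0,0]},
  {"gripper":0.5,"dp":[0,0,0.8],"rot":[0,0,0]},
  {"gripper":0.5,"dp":[0,0,0.8],"rot":[0,0,0]},
  {"gripper":0.5,"dp":[0,0,0.8],"rot":[0,0,0]},
  {"gripper":0.5,"dp":[0,0,0.8],"rot":[0,0,0]},
  {"gripper":0.5,"dp":[0,0,0],"rot":[0,0,0]},
])

```text
clock: 3.85
tcp_pos: [0.5276, -0.2348, 0.2245]
eef_rot: [0.219, 0.976, 0.001, -0.002]
force: [-0.1, 0.3, 0.3]
width: 0.0697
gripper_force: 0.0
```

Run:
```python
from h import *
goto((.5275,-.2375,.127))
im,d=grab('scene'); cv2.imwrite('pics/s2.png',cv2.resize(im[130:330,100:320],None,fx=2.5,fy=2.5)[:,:,::-1])
```

```text
t 3.85 tcp [ 0.5276 -0.2348  0.2245] toolx yaw 154.72 tilt [ 3.8e-03  2.0e-04 -1.0e+00] F [-0.11  0.28  0.32] T [ 0.01  0.05 -0.04] w 0.06966511146421323 gf 0.0
dp units [-0.037 -0.062  2.438]
```

View pics/s2.png

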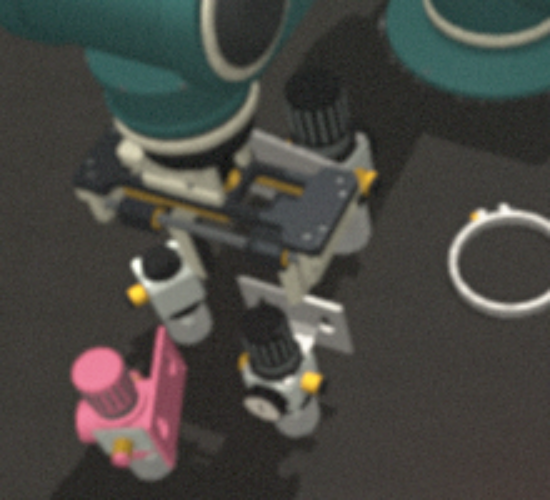

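The crop shows the open gripper above the small regulator, closing across the knob, with the neighbours clear. Its knob is at crop (267,325). Now I'll descend and grip.

Call:
carry_out([
  {"gripper":0.5,"dp":[-0.04,-0.06,0.4],"rot":[0,0,0]},
  {"gripper":0.5,"dp":[0,0,0.4],"rot":[0,0,0]},
  {"gripper":0.5,"dp":[0,0,0.4],"rot":[0,0,0]},
  {"gripper":0.5,"dp":[0,0,0.4],"rot":[0,0,0]},
  {"gripper":0.5,"dp":[0,0,0.4],"rot":[0,0,0]},
  {"gripper":0.5,"dp":[0,0,0.4],"rot":[0,0,0]},
  {"gripper":0.5,"dp":[0,0,0],"rot":[0,0,0]},
  {"gripper":0.5,"dp":[0,0,0],"rot":[0,0,0]},
])

```text
clock: 4.9
tcp_pos: [0.5289, -0.2389, 0.1312]
eef_rot: [0.219, 0.976, -0.0, 0.0]
force: [-0.6, -0.3, 0.5]
width: 0.0702
gripper_force: 0.0
```

Call:
carry_out([
  {"gripper":0.0,"dp":[0,0,0],"rot":[0,0,0]},
  {"gripper":-0.1,"dp":[0,0,0],"rot":[0,0,0]},
  {"gripper":-0.2,"dp":[0,0,0],"rot":[0,0,0]},
  {"gripper":-1,"dp":[0,0,0],"rot":[0,0,0]},
  {"gripper":-1,"dp":[0,0,0],"rot":[0,0,0]},
  {"gripper":-1,"dp":[0,0,0],"rot":[0,0,0]},
  {"gripper":-1,"dp":[0,0,0],"rot":[0,0,0]},
])

```text
clock: 5.78
tcp_pos: [0.5287, -0.2388, 0.1308]
eef_rot: [0.219, 0.976, -0.0, 0.0]
force: [-0.2, 1.1, 3.4]
width: 0.0393
gripper_force: 30.0
```

```bash
python3 -c "
from h import *
goto((.5275,-.2375,.127))"
```

```text
t 5.775 tcp [ 0.5287 -0.2388  0.1308] toolx yaw 154.69 tilt [-2.e-04  0.e+00 -1.e+00] F [-0.23  1.06  3.37] T [ 0.16 -0.02 -0.02] w 0.039267350907947 gf 30.000540018081665
dp units [0.041 0.015 0.095]
```

Call:
carry_out([
  {"gripper":-1,"dp":[0,0,-0.1],"rot":[0,0,0]},
  {"gripper":-1,"dp":[0,0,-0.3],"rot":[0,0,0]},
  {"gripper":-1,"dp":[0,0,-0.5],"rot":[0,0,0]},
  {"gripper":-1,"dp":[0,0,-0.6],"rot":[0,0,0]},
  {"gripper":-1,"dp":[0,0.2,-0.4],"rot":[0,0,0]},
  {"gripper":-1,"dp":[0,0.4,-0.2],"rot":[0,0,0]},
  {"gripper":-1,"dp":[0,0.6,0],"rot":[0,0,0]},
  {"gripper":-1,"dp":[0,0.7,0],"rot":[0,0,0]},
  {"gripper":-1,"dp":[0,0.7,0],"rot":[0,0,0]},
  {"gripper":-1,"dp":[0,0.7,0],"rot":[0,0,0]},
  {"gripper":-1,"dp":[0,0.7,0],"rot":[0,0,0]},
  {"gripper":-1,"dp":[0,0.7,0],"rot":[0,0,0]},
])

```text
clock: 7.28
tcp_pos: [0.6094, -0.0668, 0.2142]
eef_rot: [0.219, 0.976, 0.0, -0.0]
force: [0.3, 0.5, -6.2]
width: 0.0396
gripper_force: 30.0
```

Call:
carry_out([
  {"gripper":-1,"dp":[0,0.7,0],"rot":[0,0,0]},
  {"gripper":-1,"dp":[0,0.7,0],"rot":[0,0,0]},
  {"gripper":-1,"dp":[0,0.7,0],"rot":[0,0,0]},
  {"gripper":-1,"dp":[0,0.7,0],"rot":[0,0,0]},
  {"gripper":-1,"dp":[0,0.7,0],"rot":[0,0,-0.1]},
  {"gripper":-1,"dp":[0,0.5,0],"rot":[0,0,-0.2]},
  {"gripper":-1,"dp":[0,0.3,0],"rot":[0,0,-0.2]},
  {"gripper":-1,"dp":[0,0.1,0],"rot":[0,0,-0.2]},
  {"gripper":-1,"dp":[0,0,0],"rot":[0,0,0]},
  {"gripper":-1,"dp":[0,0,0],"rot":[0,0,0]},
])

```text
clock: 8.52
tcp_pos: [0.683, 0.0902, 0.2148]
eef_rot: [0.16, 0.987, -0.0, 0.0]
force: [-0.8, 0.4, -5.7]
width: 0.0395
gripper_force: 30.0
```

Run:
```python
from h import *
goto((.6846,.141,.2148))
for n in('scene','top'):
    im,d=grab(n)
    if n=='scene': cv2.imwrite('pics/s3.png',im[:,:,::-1])
```

```text
t 8.525 tcp [0.683  0.0902 0.2148] toolx yaw 161.63 tilt [-2.e-04 -0.e+00 -1.e+00] F [-0.83  0.35 -5.72] T [-0.03 -0.05 -0.  ] w 0.03954443458228858 gf 29.99843269586563
dp units [3.620e-01 1.218e+00 1.000e-03]
```

View pics/s3.png

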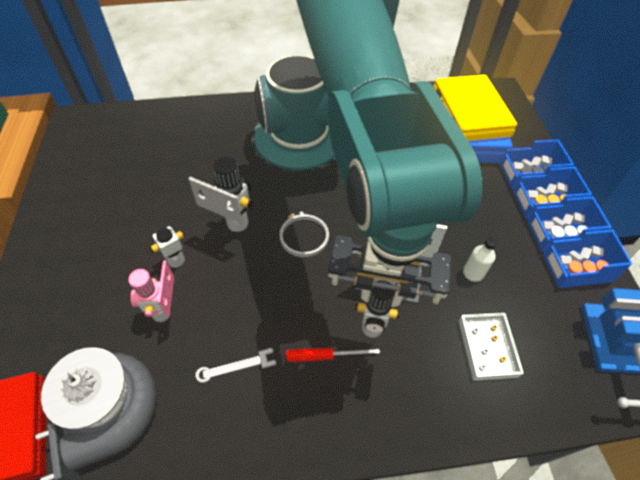

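The regulator is in hand near (377,310), and the panel is partly hidden behind the gripper at (435,240). Next I'll measure its yaw in hand from the bracket and brass fittings.

Run:
```python
from h import *
o=arm.observe();t=o['tcp_pos'];M=Ro.from_quat(o['eef_rot']).as_matrix()
for n in('scene','top'):
    im,d=load(n);P=cloud(n,d);L=(P-t)@M; hsv=cv2.cvtColor(im,cv2.COLOR_RGB2HSV)
    near=(d>0)&(abs(L).max(2)<.14)
    y=near&(hsv[...,0]>15)&(hsv[...,0]<32)&(hsv[...,1]>140)&(hsv[...,2]>90)&(L[...,2]>.02)
    k,lab,st,ce=cv2.connectedComponentsWithStats(y.astype(np.uint8))
    for i in range(1,k):
        if st[i,4]>8: print(n,'brass',ce[i].round(1),st[i,4],'tool xyz',L[lab==i].mean(0).round(4),L[lab==i].min(0).round(4),L[lab==i].max(0).round(4))
    b=near&(L[...,0]>.032)&(L[...,0]<.052)&(L[...,2]>-.018)&(L[...,2]<.05)&(abs(L[...,1])<.055)
    Q=L[b]; print(n,'bracket pts',len(Q))
    if len(Q)>15:
        for _ in range(3):
            p=np.polyfit(Q[:,1],Q[:,0],1);r=Q[:,0]-np.polyval(p,Q[:,1]);Q=Q[abs(r)<.003]
        print(len(Q),'slope deg',np.degrees(np.arctan(p[0])),'x at y0',p[1],'y range',Q[:,1].min(),Q[:,1].max(),'z',Q[:,2].min(),Q[:,2].max(),r.std())
```

```text
scene brass [360.7 307. ] 67 tool xyz [-0.0013 -0.0321  0.0435] [-0.0081 -0.0393  0.0392] [ 0.0087 -0.0244  0.0519]
scene brass [393.2 313.3] 65 tool xyz [-0.0021  0.03    0.0424] [-0.0094  0.02    0.0218] [0.0081 0.0373 0.0514]
scene bracket pts 63
63 slope deg -0.6714382223742453 x at y0 0.04112536726947291 y range -0.04532308172354536 0.02347947528239442 z -0.0072579115747213015 0.048703489871535076 0.0008084197970127961
top bracket pts 208
176 slope deg -0.37165884756897205 x at y0 0.04571211962554395 y range -0.04795932337653377 0.049059224682031013 z -0.017866379786700436 0.04989833130160253 0.0009329742494838531
```

Call:
carry_out([
  {"gripper":-1,"dp":[0,0.3,0],"rot":[0,0,-0.04]},
  {"gripper":-1,"dp":[0,0.5,0],"rot":[0,0,0]},
  {"gripper":-1,"dp":[0,0.4,0],"rot":[0,0,0]},
  {"gripper":-1,"dp":[0.2,0,0],"rot":[0,0,0]},
  {"gripper":-1,"dp":[0.4,0,0],"rot":[0,0,0]},
  {"gripper":-1,"dp":[0.4,0,0],"rot":[0,0,0]},
  {"gripper":-1,"dp":[0.4,0,0],"rot":[0,0,0]},
  {"gripper":-1,"dp":[0.3,0,0],"rot":[0,0,0]},
  {"gripper":-1,"dp":[0.2,0,0],"rot":[0,0,0]},
  {"gripper":-1,"dp":[0.1,0,0],"rot":[0,0,0]},
  {"gripper":-1,"dp":[0,0,0],"rot":[0,0,0]},
  {"gripper":-1,"dp":[0,0,0],"rot":[0,0,0]},
])

```text
clock: 10.12
tcp_pos: [0.6221, 0.1609, 0.2146]
eef_rot: [0.156, 0.988, -0.0, -0.0]
force: [-0.7, -0.5, -6.2]
width: 0.0396
gripper_force: 30.0
```

```bash
cat >> h.py <<'E'
c0=np.array([.5381,.1758]);n0=np.array([.9482,-.3175]);t0=np.array([.3175,.9482])
def panel():
    o=arm.observe();p=o['tcp_pos'][:2]-c0;F=o['force']
    print('gap(flat=0) mm',((p@n0-.044)*1e3).round(2),'lat err mm',((p@t0-.0135)*1e3).round(2),'z-home(.2008) mm',((o['tcp_pos'][2]-.2008)*1e3).round(2),'Fn',(F[:2]@n0).round(2),'Ft',(F[:2]@t0).round(2),'Fz',F[2].round(2))
E
python3 -c "
from h import *
goto((.6126,.1651,.2148));panel()
im,d=grab('scene')
cv2.imwrite('pics/s4.png',cv2.resize(im[220:340,330:460],None,fx=4.5,fy=4.5,interpolation=2)[:,:,::-1])"
```

```text
t 10.125 tcp [0.6221 0.1609 0.2146] toolx yaw 162.08 tilt [ 0.e+00 -1.e-04 -1.e+00] F [-0.72 -0.47 -6.15] T [-0.06 -0.07 -0.03] w 0.039580663722974446 gf 29.998685717582703
dp units [ 0.257  0.026 -0.006]
gap(flat=0) mm 40.35 lat err mm -0.93 z-home(.2008) mm 13.77 Fn -0.54 Ft -0.67 Fz -6.15
```

View pics/s4.png

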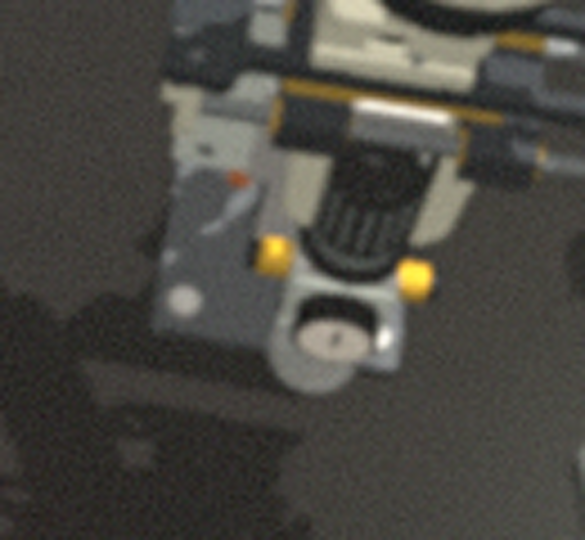

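Call:
carry_out([
  {"gripper":-1,"dp":[0.15,0.035,0],"rot":[0,0,0]},
  {"gripper":-1,"dp":[0.2,0,0],"rot":[0,0,0]},
  {"gripper":-1,"dp":[0.15,0,0],"rot":[0,0,0]},
  {"gripper":-1,"dp":[0.1,0,0],"rot":[0,0,0]},
  {"gripper":-1,"dp":[0,0,0],"rot":[0,0,0]},
  {"gripper":-1,"dp":[0,0,0],"rot":[0,0,0]},
])

```text
clock: 10.92
tcp_pos: [0.5995, 0.1697, 0.2147]
eef_rot: [0.156, 0.988, -0.0, 0.0]
force: [-1.0, 0.4, -5.2]
width: 0.0398
gripper_force: 30.0
```

```bash
python3 -c "
from h import *
goto((.6126,.1651,.2148));panel()"
```

```text
t 10.925 tcp [0.5995 0.1697 0.2147] toolx yaw 162.09 tilt [-1.e-04 -0.e+00 -1.e+00] F [-0.97  0.37 -5.2 ] T [ 0.01 -0.05  0.02] w 0.03982859095115526 gf 29.998576641082764
dp units [-0.347 -0.009 -0.003]
gap(flat=0) mm 16.15 lat err mm 0.23 z-home(.2008) mm 13.86 Fn -1.04 Ft 0.04 Fz -5.2
```

Call:
carry_out([
  {"gripper":-1,"dp":[0.03,0,0],"rot":[0,0,0]},
  {"gripper":-1,"dp":[0.03,0,0],"rot":[0,0,0]},
  {"gripper":-1,"dp":[0.03,0,0],"rot":[0,0,0]},
  {"gripper":-1,"dp":[0.03,0,0],"rot":[0,0,0]},
  {"gripper":-1,"dp":[0.03,0,0],"rot":[0,0,0]},
  {"gripper":-1,"dp":[0.03,0,0],"rot":[0,0,0]},
])

```text
clock: 11.68
tcp_pos: [0.5925, 0.1721, 0.2147]
eef_rot: [0.156, 0.988, 0.0, 0.0]
force: [-0.8, 0.1, -5.4]
width: 0.0396
gripper_force: 30.0
```

```bash
python3 -c "
from h import *
panel()"
```

```text
gap(flat=0) mm 8.78 lat err mm 0.24 z-home(.2008) mm 13.86 Fn -0.85 Ft -0.14 Fz -5.41
```

Call:
carry_out([
  {"gripper":-1,"dp":[0.03,0,0],"rot":[0,0,0]},
  {"gripper":-1,"dp":[0.03,0,0],"rot":[0,0,0]},
])

```text
clock: 11.92
tcp_pos: [0.5902, 0.1728, 0.2147]
eef_rot: [0.156, 0.988, 0.0, 0.0]
force: [0.1, 0.5, -4.9]
width: 0.0399
gripper_force: 30.0
```

Call:
carry_out([
  {"gripper":-1,"dp":[0.02,0,0],"rot":[0,0,0]},
  {"gripper":-1,"dp":[0,0,0],"rot":[0,0,0]},
])

```text
clock: 12.18
tcp_pos: [0.5895, 0.173, 0.2147]
eef_rot: [0.156, 0.988, 0.0, -0.0]
force: [0.8, 0.4, -5.9]
width: 0.0397
gripper_force: 30.0
```

```bash
python3 -c "
from h import *
panel();print(arm.observe()['torque'])"
```

```text
gap(flat=0) mm 5.6 lat err mm 0.19 z-home(.2008) mm 13.88 Fn 0.64 Ft 0.61 Fz -5.92
[ 0.03394781 -0.02100842 -0.02479946]
```

The gap is 5.6 mm with no contact, so the heads are passing into the openings. I'll continue slowly until it is flat.

Call:
carry_out([
  {"gripper":-1,"dp":[0.03,0,0],"rot":[0,0,0]},
  {"gripper":-1,"dp":[0.03,0,0],"rot":[0,0,0]},
  {"gripper":-1,"dp":[0.02,0,0],"rot":[0,0,0]},
])

```text
clock: 12.55
tcp_pos: [0.5864, 0.174, 0.2146]
eef_rot: [0.156, 0.988, -0.0, -0.0]
force: [0.5, 0.1, -5.4]
width: 0.0395
gripper_force: 30.0
```

```bash
python3 -c "
from h import *
panel();print(arm.observe()['torque'])"
```

```text
gap(flat=0) mm 2.34 lat err mm 0.11 z-home(.2008) mm 13.84 Fn 0.46 Ft 0.31 Fz -5.41
[-0.04130953 -0.05890352 -0.00030405]
```

Call:
carry_out([
  {"gripper":-1,"dp":[0.025,0,0],"rot":[0,0,0]},
  {"gripper":-1,"dp":[0.02,0,0],"rot":[0,0,0]},
])

```text
clock: 12.8
tcp_pos: [0.5852, 0.1743, 0.2148]
eef_rot: [0.156, 0.988, -0.0, 0.001]
force: [8.1, -2.6, -6.4]
width: 0.0399
gripper_force: 30.0
```

Call:
carry_out([
  {"gripper":-1,"dp":[0.02,0,0],"rot":[0,0,0]},
  {"gripper":-1,"dp":[0,0,0],"rot":[0,0,0]},
])

```text
clock: 13.05
tcp_pos: [0.5852, 0.1742, 0.2149]
eef_rot: [0.156, 0.988, -0.0, 0.002]
force: [12.6, -3.2, -7.3]
width: 0.0397
gripper_force: 30.0
```

```bash
python3 -c "
from h import *
panel();print(arm.observe()['torque'])"
```

```text
gap(flat=0) mm 1.14 lat err mm -0.02 z-home(.2008) mm 14.11 Fn 12.93 Ft 1.0 Fz -7.26
[-0.57755678 -2.18016386 -0.11517258]
```

Contact is firm at 13 N, 1.1 mm from the predicted flat position, so the bracket is flat on the panel. I'll ease the push and lower it.

Call:
carry_out([
  {"gripper":-1,"dp":[-0.03,0,0],"rot":[0,0,0]},
  {"gripper":-1,"dp":[0,0,0.02],"rot":[0,0,0]},
  {"gripper":-1,"dp":[0,0,0.03],"rot":[0,0,0]},
  {"gripper":-1,"dp":[0,0,0.03],"rot":[0,0,0]},
  {"gripper":-1,"dp":[0,0,0.03],"rot":[0,0,0]},
])

```text
clock: 13.68
tcp_pos: [0.5853, 0.1744, 0.2103]
eef_rot: [0.156, 0.988, 0.0, 0.0]
force: [3.8, -1.3, -3.4]
width: 0.0397
gripper_force: 30.0
```

```bash
python3 -c "
from h import *
panel();print(arm.observe()['torque'],arm.observe()['eef_rot'])"
```

```text
gap(flat=0) mm 1.19 lat err mm 0.14 z-home(.2008) mm 9.55 Fn 3.96 Ft -0.01 Fz -3.38
[-0.09507266 -0.70201535 -0.18531964] [1.55740675e-01 9.87797944e-01 7.09274398e-05 2.42266187e-04]
```

Call:
carry_out([
  {"gripper":-1,"dp":[0,0,0.03],"rot":[0,0,0]},
  {"gripper":-1,"dp":[0,0,0.03],"rot":[0,0,0]},
  {"gripper":-1,"dp":[0,0,0.03],"rot":[0,0,0]},
])

```text
clock: 14.05
tcp_pos: [0.5853, 0.1746, 0.2069]
eef_rot: [0.156, 0.988, 0.0, 0.0]
force: [5.5, 2.0, -1.8]
width: 0.0393
gripper_force: 30.0
```

Call:
carry_out([
  {"gripper":-1,"dp":[0,0,0.03],"rot":[0,0,0]},
  {"gripper":-1,"dp":[0,0,0.03],"rot":[0,0,0]},
  {"gripper":-1,"dp":[0,0,0.03],"rot":[0,0,0]},
])

```text
clock: 14.42
tcp_pos: [0.5853, 0.1746, 0.2033]
eef_rot: [0.156, 0.988, 0.0, 0.0]
force: [5.8, 2.2, -0.6]
width: 0.04
gripper_force: 30.0
```

```bash
python3 -c "
from h import *
panel();print(arm.observe()['torque'],arm.observe()['eef_rot'])"
```

```text
gap(flat=0) mm 1.17 lat err mm 0.4 z-home(.2008) mm 2.47 Fn 4.81 Ft 3.97 Fz -0.64
[ 0.21071108 -0.92128888 -0.15442566] [1.55606427e-01 9.87819024e-01 3.06608980e-04 3.48608075e-04]
```

Call:
carry_out([
  {"gripper":-1,"dp":[0,0.015,0],"rot":[0,0,0]},
  {"gripper":-1,"dp":[0,0,0.03],"rot":[0,0,0]},
  {"gripper":-1,"dp":[0,0,0.03],"rot":[0,0,0]},
])

```text
clock: 14.8
tcp_pos: [0.5855, 0.1749, 0.2007]
eef_rot: [0.156, 0.988, 0.0, 0.0]
force: [5.4, -1.8, 0.8]
width: 0.0395
gripper_force: 30.0
```

Call:
carry_out([
  {"gripper":-1,"dp":[0,0,0.025],"rot":[0,0,0]},
  {"gripper":-1,"dp":[0,0,0],"rot":[0,0,0]},
])

```text
clock: 15.05
tcp_pos: [0.5855, 0.1749, 0.2003]
eef_rot: [0.156, 0.988, 0.0, 0.0]
force: [3.7, -2.4, 4.1]
width: 0.0395
gripper_force: 30.0
```

```bash
python3 -c "
from h import *
panel();print(arm.observe()['torque'],arm.observe()['eef_rot'])"
```

```text
gap(flat=0) mm 1.26 lat err mm 0.73 z-home(.2008) mm -0.45 Fn 4.24 Ft -1.12 Fz 4.11
[-0.31752195 -0.61255388 -0.17872783] [1.55705164e-01 9.87803450e-01 1.14663423e-04 4.83158696e-04]
```

Call:
carry_out([
  {"gripper":-1,"dp":[0,0,0.025],"rot":[0,0,0]},
  {"gripper":-1,"dp":[0,0,0],"rot":[0,0,0]},
])

```text
clock: 15.3
tcp_pos: [0.5857, 0.1749, 0.2001]
eef_rot: [0.156, 0.988, 0.0, 0.001]
force: [3.1, -3.1, 10.3]
width: 0.039
gripper_force: 30.0
```

```bash
python3 -c "
from h import *
panel();print(arm.observe()['torque'],arm.observe()['eef_rot'])"
```

```text
gap(flat=0) mm 1.43 lat err mm 0.78 z-home(.2008) mm -0.71 Fn 3.95 Ft -1.95 Fz 10.32
[-0.46965507 -0.31643546 -0.1470402 ] [1.55712568e-01 9.87801943e-01 2.64239924e-04 9.20812380e-04]
```

It's at a hard stop at the home height (0.7 mm below nominal, 10 N up-force). I'll ease the load, then release.

Call:
carry_out([
  {"gripper":-1,"dp":[-0.01,-0.005,-0.03],"rot":[0,0,0]},
  {"gripper":-1,"dp":[0,0,0],"rot":[0,0,0]},
  {"gripper":-0.1,"dp":[0,0,0],"rot":[0,0,0]},
  {"gripper":0,"dp":[0,0,0],"rot":[0,0,0]},
  {"gripper":0.2,"dp":[0,0,0],"rot":[0,0,0]},
  {"gripper":0.5,"dp":[0,0,0],"rot":[0,0,0]},
  {"gripper":0.5,"dp":[0,0,0],"rot":[0,0,0]},
  {"gripper":0.5,"dp":[0,0,0],"rot":[0,0,0]},
])

```text
clock: 16.3
tcp_pos: [0.5856, 0.1746, 0.1998]
eef_rot: [0.156, 0.988, -0.0, -0.0]
force: [-0.9, 0.3, 0.3]
width: 0.0696
gripper_force: 0.0
```

```bash
python3 -c "
from h import *
panel();goto((.5857,.1749,.2))"
```

```text
gap(flat=0) mm 1.45 lat err mm 0.5 z-home(.2008) mm -0.96 Fn -0.99 Ft 0.01 Fz 0.34
t 16.3 tcp [0.5856 0.1746 0.1998] toolx yaw 162.09 tilt [ 0.e+00 -1.e-04 -1.e+00] F [-0.94  0.32  0.34] T [ 0.03  0.02 -0.  ] w 0.06959696449562053 gf 0.0
dp units [ 0.001  0.007 -0.004]
```

Released with no residual force. I'll retract straight up, then back towards the left to clear the view.

Call:
carry_out([
  {"gripper":0.5,"dp":[0,0,-0.1],"rot":[0,0,0]},
  {"gripper":0.5,"dp":[0,0,-0.3],"rot":[0,0,0]},
  {"gripper":0.5,"dp":[0,0,-0.5],"rot":[0,0,0]},
  {"gripper":0.5,"dp":[0,0,-0.7],"rot":[0,0,0]},
  {"gripper":0.5,"dp":[0,0,-0.8],"rot":[0,0,0]},
  {"gripper":0.5,"dp":[0,0,-0.8],"rot":[0,0,0]},
  {"gripper":0.5,"dp":[0.6,0,-0.4],"rot":[0,0,0]},
  {"gripper":0.5,"dp":[0.8,0,0],"rot":[0,0,0]},
  {"gripper":0.5,"dp":[0.8,0,0],"rot":[0,0,0]},
  {"gripper":0.5,"dp":[0.8,0,0],"rot":[0,0,0]},
  {"gripper":0.5,"dp":[0.4,0,0],"rot":[0,0,0]},
  {"gripper":0.5,"dp":[0,0,0],"rot":[0,0,0]},
])

```text
clock: 17.8
tcp_pos: [0.456, 0.2167, 0.345]
eef_rot: [0.155, 0.988, 0.0, 0.001]
force: [0.4, -0.1, 0.4]
width: 0.0697
gripper_force: 0.0
```

Run:
```python
from h import *
im,d=grab('scene'); cv2.imwrite('pics/s5.png',cv2.resize(im[150:350,300:500],None,fx=3,fy=3,interpolation=2)[:,:,::-1])
P=cloud('scene',d);Q=P[200:340,350:460];x=Q[...,:2]-c0;a=x@n0;b=x@t0-.0135;z=Q[...,2]
k=(a>.02)&(a<.07)&(z>.225)&(abs(b)<.03);print('knob',np.c_[a[k],b[k],z[k]].mean(0),z[k].max(),b[k].min(),b[k].max(),a[k].min(),a[k].max())
m=(a>.0)&(a<.012)&(z>.16)&(z<.215)&(abs(b)<.046);print('bracket front plane mm (4 = flat)',np.percentile(a[m]*1e3,[25,50,75]))
```

```text
knob [ 0.04801706 -0.00161215  0.23375967] 0.2382603026355251 -0.02189624391703924 0.019279834557041096 0.026322027105460766 0.06631520320343622
bracket front plane mm (4 = flat) [3.50547373 4.30866525 5.2217461 ]
```

View pics/s5.png

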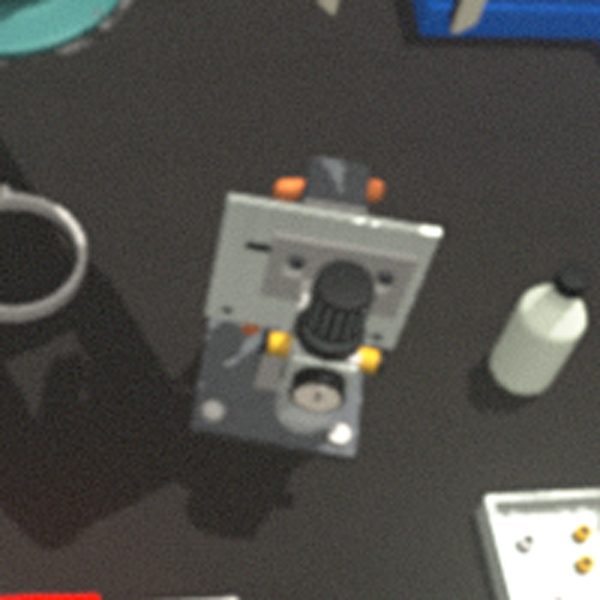

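The crop shows the regulator hanging level, its bracket flat on the panel. Both bolt heads, at crop (295,262) and (385,277), sit in front of the plate. The knob top is at 0.236 m, as expected when home.

```bash
python3 -c "
from h import *
print(arm.job_done())"
```

```text
the job is handed in; nothing more can be done
None
```

The regulator is hung on the upright with its bracket flat against the panel and both bolts home in their slots. It is released with the arm clear, and the job was handed in at about 18 s of robot time.

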